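# Push the cupping bowl and sample tray into line

### The arm

A 7-joint arm with a two-finger parallel gripper is mounted at the origin on the work surface. World frame = base frame: x ahead of the robot, y to its left, z up, the work surface at z = 0. Lengths are in m, angles in rad, forces in N, time in s.
With the tool pointing down it reaches from about 0.4 to 0.85 m from the base axis. Payload 10.4 kg.
Tool frame: the origin (TCP) lies between the finger pads; the fingertips stand 19 mm ahead of it and the grasp point (between the pads) is the TCP; z points along the fingers, y is the direction in which the jaws open and shut (so a half turn about z gives the same grasp; the last joint's range is limited). The gripper opens to 87 mm and grips with 3 to 60 N. Pads are 19 mm wide; open, the fingers measure 117 mm over their backs; the gripper's body (75 mm by 190 mm) begins 51 mm behind the grasp point.
Start: joints at [-1.236, 0.332, -0.065, 1.46, 0.022, 1.35, -0.088], TCP at [0.219, 0.585, 0.242] pointing down, gripper open.
Joint ranges: [-2.6, 2.6], [-0.5, 2.12], [-1.47, 1.34], [0.16, 2.42], [-1.27, 4.41], [0.06, 2.06], [-2.6, 2.6]. Speed limits (rad/s): [2.22, 2.22, 2.79, 2.79, 3.14, 3.14, 3.14].

### API

Orientations are given as a unit quaternion [w, x, y, z].
In Python, from station import bot, read_camera, trace gives the robot as it stands.
- The arm moves only by the tool move_arm, never from a script. Its argument "deltas" is one flat list of numbers, 5 for each row, row after row: the shift along the tool's x, y, z in mm, then the turn about the tool's z in rad, then the finger opening in mm, from 0 to 87. A call has exactly 8 rows; each row is the pose to reach, as a shift and turn from the pose commanded when the call began, along the tool's axes at that moment; what a row does not reach only later rows make up. A row lasts 1/12 s, in which the tool goes at most 41.7 mm and 7.16 degrees, less where a joint would pass 70% of its speed; a pose out of reach is approached as far as the arm can. A call with a gripper value outside its range is refused whole. The fingers move at their own pace and stop on an object; the grip force is fixed at half the most. Time passes only in rows, so rows that repeat a pose let the fingers close, or fill a call up. It gives the time, the measured TCP pose, the force and the opening at its end, in the units of the state.
- bot.sense(): the state, without advancing time (a new reading comes with each control period).
- read_camera(name): name is "side" or "top"; returns a dict with "image" (420x560x3 uint8, red, green, blue), "vfov" (degrees; the focal length in pixels is half the picture's height over the tangent of half this angle, whatever the lens; pixels are square), "cx", "cy" (the principal point, pixels), "distortion" ([k1, k2, p1, p2, k3] as OpenCV has them; the pictures are not rectified), "cam_to_world" (4x4, takes a point from camera to world coordinates). Camera axes: x right, y up, looking along -z (the intrinsics and any distortion apply to the point x, -y, -z); pixel columns grow to the right and rows downward; lengths in m; the calibration is good to about 2 mm. A picture is of the moment at which its call begins. There is no depth.
- bot.hand_in(): hands the job in, once; it reports no verdict.
Trained networks look in a picture, given as the dict that the camera call returned (one of the last four; its "shot" number tells which), for a name from the list of things; names that differ only in an ending like _2 or _b are one class to them, and where a whole thing is asked for, a point or a joint stands for the part that bears it (a point fixed in the world has none). Each returns a list of dicts, best first, with "confidence" (0 to 1); they miss things now and then, are a little off and sometimes report something else, mostly with a low value. They report only what shows in the picture. A call takes as long as a camera call. They do not tell look-alikes from the thing itself.
- trace(picture, name): "mask" (420x560 bool, what is visible of it) and "rect" ([centre column, centre row, width, height] in pixels, round what is visible of it).
The state is a dict: "t": time; "joints": joint angles; "joint_velocities": joint speeds; "joint_efforts": joint torques, N m; "eef_pos": TCP position; "orientation": TCP orientation; "wrist_force": force on the tool from outside, world axes, zero at the start; "moment": the same for the moment, N m; "opening": finger opening in m.
Only numpy, scipy, OpenCV 4.12 (cv2) and the standard library are available. Lean on these libraries where they do the work, as an engineer would, in place of code of your own. Each camera call takes 0.05 s, during which the arm holds its last target.

### The job

Set up this cupping row: push the stray white bowl along the bench onto its ring mark and the dark wooden sample tray onto its rectangular mark, until each stands against the steel stop rail with the tray square to it. Only push them, gently, with the fingertips or the outside of the fingers: do not squeeze, lift or tip them. Leave the bowl already standing at the rail, the spoon, the water bottle and everything else where they are.

Things in the scene. Friction and masses are not known exactly. Their poses are not given: they have to be found in the camera images.
- rail: Fixed low steel stop rail on the bench, 480 mm long, 20 mm thick, 25 mm high. Origin: middle of the foot of its near (robot-side) face, at bench height. Its y axis runs along the rail; its x axis points away from the robot, square to the face, so the bowl and tray stand on its -x side.
- bowl_mark: Dark ring, 92 mm inside and 102 mm outside diameter, inlaid flush in the bench in front of the rail (no height, nothing to catch on). Origin: its centre at bench height, 46 mm in front of the rail face, which is where the bowl's centre lies when the bowl touches the rail there. May be at the left or the right of the row.
- tray_mark: Dark rectangular outline, 92 mm x 110 mm inside (lines 5 mm wide, the long way along the rail), inlaid flush in the bench. Origin: its centre at bench height, 46 mm in front of the rail face, where the tray's centre lies when the tray touches the rail there. Its axes are those of the rail. At the other end of the row from the ring.
- bowl_center (a point): The stray white ceramic bowl, open, round and upright, about 0.3 kg: 92 mm outside diameter from 10 mm above the bench up to its rim at 62 mm, narrower (72 mm) at the foot, wall 5 mm. It stands loose on the bench, nearer the robot than its mark. The point is on its axis, 31 mm above its underside.
- tray_center (a point): The dark wooden sample tray, open and empty, about 0.22 kg, loose on the bench nearer the robot than its mark: 92 mm along its x, 110 mm along its y, 26 mm high, walls 6 mm. The point is at the middle of the outline, 13 mm above its underside. Its x axis points roughly away from the robot, and along the rail's x axis when the tray is square.
- bowl: The same stray bowl; origin at the centre of its underside.
- tray: The same tray; origin at the centre of its underside, axes as for its centre point.
- set_bowl: A second bowl like the first, loose, already in its place at the rail between the two marks: leave it. Origin at the centre of its underside.
- spoon: Steel cupping spoon, 170 mm long, lying loose on the bench at the left of the work: leave it. Origin: centre of its underside.
- water: Loose water bottle, 64 mm diameter, 190 mm high, standing at the right of the work: leave it. Origin: centre of its underside.
Things that resemble listed ones, but are neither listed nor needed, are in the scene too. What is shaped like the bowl but blue or turquoise is not meant.

How it is judged:
At the end, for the whole second after the job is handed in: The stray bowl and the tray each stand flat and at rest on the bench, within 6 mm of touching the rail and within 15 mm of the centres of their marks; the tray is square to the rail within 0.07 rad (x of each of bowl_center, tray_center in the frame of rail above -0.052 m and horizontal distance between bowl_center and bowl_mark below 0.015 m and horizontal distance between tray_center and tray_mark below 0.015 m and angle between the y axis of tray and the y axis of rail, either way round below 0.07 rad and height (world z) of each of bowl, tray below 0.004 m and angle between each of bowl, tray's own z axis and vertical below 0.06 rad and linear speed of each of bowl, tray below 0.01 m/s).
It fails at once if the bowl or tray is lifted more than 15 mm off the bench (height (world z) of any of bowl, tray above 0.015 m).
It fails at once if the bowl or tray is tipped by more than 0.3 rad (angle between any of bowl, tray's own z axis and vertical above 0.3 rad).
It fails at once if the bowl or tray is squeezed or rammed by the fingers with more than 35 N (contact force between the fingers and bowl above 35 N or contact force between the fingers and tray above 35 N).
It fails at once if the bowl already in place, the spoon or the bottle is moved more than 15 mm (distance of any of set_bowl, spoon, water from where it was at the start of the episode above 0.015 m).
It also fails if it takes over 58 s, if anything falls off the work surface, if the arm or the gripper's body presses on something with over 40 N, if the wrist force passes 120 N, or if a joint passes its speed limit or range.

## Working session

There is one attempt and no reset: what is moved stays moved. The work goes in short steps, Python scripts to look and compute and a tool call to move; the robot and the scene stay as the last step left them, time stands still between calls to the robot, and variables do not carry over. Pictures are saved under pics/ and viewed, and the job is handed in when it is done.

Besides the shell and the picture viewer there is one more tool, called after ">>>" as name(argument=value, ...), one argument or row to a line, values as JSON. move_arm: Moves the arm, as the interface text tells. Its arguments: {"type":"object","properties":{"deltas":{"type":"array"}},"required":["deltas"]}

```bash
ls; mkdir -p pics; python3 - <<'E'
from station import bot, read_camera, trace
import cv2
s=bot.sense(); print(s)
for n in ("side","top"):
    p=read_camera(n); cv2.imwrite(f"pics/{n}0.png",p["image"][:,:,::-1])
    print(n,p["vfov"],p["cx"],p["cy"],p["distortion"],p["cam_to_world"])
E
```

```text
pics
{'t': 0.0, 'joints': array([-1.23560651,  0.33284427, -0.06471656,  1.46094869,  0.02160978,
        1.34991686, -0.08853973]), 'joint_velocities': array([ 0.00130364, -0.00087548,  0.00054887, -0.00040278, -0.00173977,
       -0.00104674,  0.00022485]), 'joint_efforts': array([ 7.89644637e-04, -6.23260403e+01,  2.52320326e-02, -3.89883578e+01,
       -6.11749711e-02,  3.99987772e-02,  2.06921945e-04]), 'eef_pos': array([0.2187474 , 0.58507472, 0.24076769]), 'orientation': array([-9.08972123e-05,  1.77942565e-01,  9.84040618e-01, -7.04726136e-04]), 'wrist_force': array([-0.48161433, -0.20984868,  0.95007728]), 'moment': array([ 0.03822721, -0.02228883, -0.01472362]), 'opening': 0.08680921501899101}
side 50.56089065568998 276.9314431092644 207.96946050200305 [-0.04268697  0.          0.          0.          0.        ] [[ 0.92113437  0.28094206 -0.26941237  0.29872547]
 [-0.38919867  0.67541012 -0.62637494 -0.61863694]
 [ 0.00598878  0.68183042  0.73148576  0.77941465]
 [ 0.          0.          0.          1.        ]]
top 52.26888047920275 276.65502816831673 208.17995147006175 [-0.0402158  0.         0.         0.         0.       ] [[ 2.10499610e-02  9.75695764e-01 -2.18116197e-01  3.10304396e-01]
 [-9.99778405e-01  2.05862042e-02 -4.39868424e-03 -2.27697977e-02]
 [ 1.98406993e-04  2.18160456e-01  9.75912894e-01  1.20698834e+00]
 [ 0.00000000e+00  0.00000000e+00  0.00000000e+00  1.00000000e+00]]
```

View pics/side0.png

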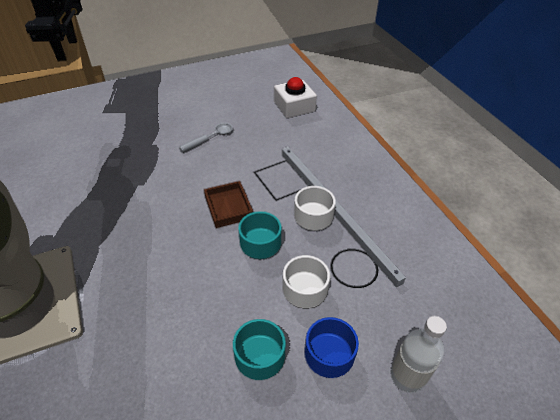

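View pics/top0.png

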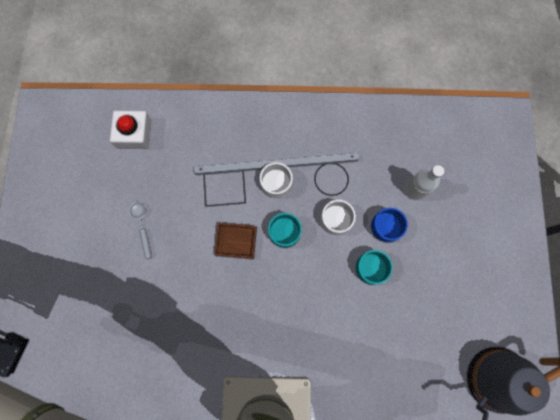

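The stray bowl candidates in the top view are:
- **White (339,216):** loose and off the rail.
- **White (276,178):** at the rail, so this is set_bowl.
- **Turquoise (285,229) and (375,266), blue (390,224):** look-alikes.

I choose white (339,216). The only tray is brown, at (236,241). The ring is on the right at (332,179) and the rectangle on the left at (225,188).

```bash
cat > h.py <<'E'
from station import bot, read_camera, trace
import numpy as np, cv2
def K(p):
    f=210/np.tan(np.radians(p["vfov"])/2); return np.array([[f,0,p["cx"]],[0,f,p["cy"]],[0,0,1.]])
def topl(p,uv,z):
    uv=np.asarray(uv,float).reshape(-1,1,2)
    n=cv2.undistortPoints(uv,K(p),np.array(p["distortion"])).reshape(-1,2)
    d=np.c_[n[:,0],-n[:,1],-np.ones(len(n))]@p["cam_to_world"][:3,:3].T
    o=p["cam_to_world"][:3,3]
    return (o+d*((z-o[2])/d[:,2])[:,None])[:,:2]
def proj(p,X):
    X=np.asarray(X,float).reshape(-1,3); T=np.linalg.inv(p["cam_to_world"])
    c=X@T[:3,:3].T+T[:3,3]; c=c*[1,-1,-1]
    return cv2.projectPoints(c.reshape(-1,1,3),np.zeros(3),np.zeros(3),K(p),np.array(p["distortion"]))[0].reshape(-1,2)
def warp(p,z,x0,x1,y0,y1,res):
    # metric ortho view, row = x descending, col = y descending
    xs=np.arange(x1,x0,-res); ys=np.arange(y1,y0,-res)
    Y,X=np.meshgrid(ys,xs)
    m=proj(p,np.c_[X.ravel(),Y.ravel(),np.full(X.size,z)]).reshape(X.shape+(2,)).astype(np.float32)
    return cv2.remap(p["image"],m[...,0],m[...,1],cv2.INTER_CUBIC)
E
python3 - <<'E'
from h import *
for n in("top","side"):
    p=read_camera(n)
    for z in (0,):
        w=warp(p,z,0.35,0.75,-0.35,0.3,0.001)
        w=w.copy()
        for i in range(0,650,50): cv2.line(w,(i,0),(i,4),(255,255,0),1); 
        for i in range(0,400,50): cv2.line(w,(0,i),(4,i),(255,255,0),1)
        cv2.imwrite(f"pics/w_{n}.png",w[:,:,::-1])
    for t in("bowl","tray","set_bowl","rail","bowl_mark","tray_mark"):
        for r in trace(p,t)[:5]: print(n,t,round(r["confidence"],2),np.round(r["rect"],1))
E
```

```text
top bowl 0.9 [283.3 229.8  35.8  35.1]
top bowl 0.89 [334.7 217.9  35.8  34.5]
top bowl 0.82 [389.6 223.8  40.5  38.9]
top bowl 0.57 [372.1 264.6  41.9  37.9]
top tray 0.97 [235.2 241.6  42.9  34.1]
top set_bowl 0.9 [275.2 180.8  34.8  36.2]
top set_bowl 0.66 [235.1 241.8  41.4  37.1]
top rail 0.84 [275.4 164.7 165.1  25. ]
top bowl_mark 0.71 [330.9 181.5  38.2  33. ]
top bowl_mark 0.57 [139.2 230.   20.8  54.6]
top bowl_mark 0.19 [277.6 163.7 164.2  30. ]
top tray_mark 0.58 [245.8 200.7   5.3   8.3]
side bowl 0.85 [259.1 346.   55.2  60.7]
side bowl 0.84 [331.1 348.   56.5  61. ]
side bowl 0.69 [305.8 282.   40.3  55. ]
side bowl 0.27 [354.1 266.6  48.8  42.9]
side tray 0.73 [229.4 205.7  42.2  45.2]
side set_bowl 0.7 [313.2 206.4  39.9  45.6]
side rail 0.94 [343.1 218.8 127.8 142.1]
side bowl_mark 0.78 [353.4 268.2  45.2  40.4]
side bowl_mark 0.69 [305.8 282.1  52.7  53.4]
side tray_mark 0.48 [278.8 190.5  37.4  16.4]
```

View pics/w_top.png

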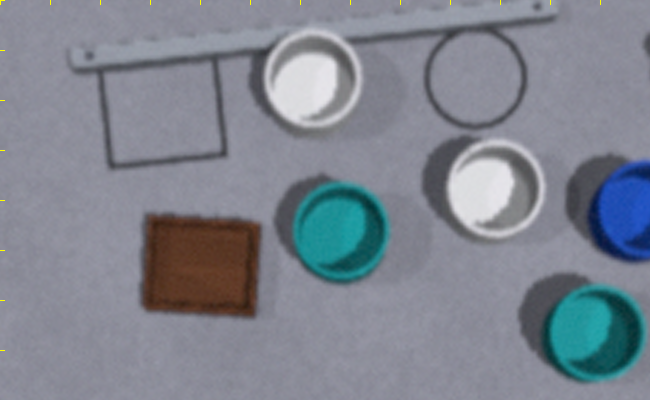

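View pics/w_side.png

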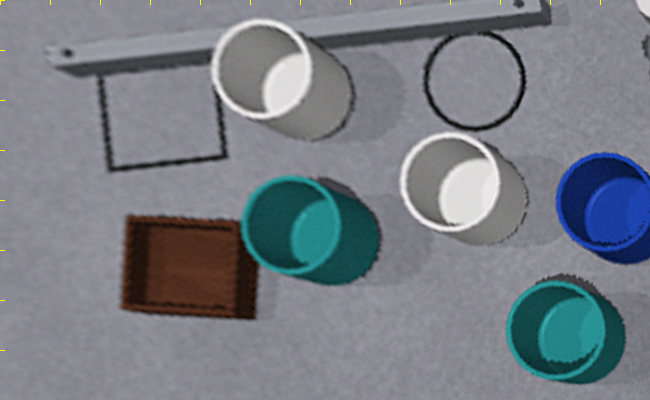

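The metric views confirm the choice. The white stray bowl is at ortho (495,188), the tray at (203,265), the ring at (475,78) and the rectangle at (163,112). The turquoise bowl at (340,231) stands close to the tray's right edge. Next I measure each one precisely.

```bash
cat >> h.py <<'E'
def ringfit(img,c,r,tol,bright,it=4,win=6):
    # radial edge search: strongest bright/dark line near radius r
    g=cv2.GaussianBlur(cv2.cvtColor(img,cv2.COLOR_RGB2GRAY),(0,0),1.0).astype(np.float32)
    c=np.array(c,float)
    for _ in range(it):
        pts=[]
        for a in np.linspace(0,2*np.pi,180,endpoint=False):
            rr=np.arange(r-win,r+win,0.25); x=c[0]+rr*np.cos(a); y=c[1]+rr*np.sin(a)
            v=cv2.remap(g,x[None].astype(np.float32),y[None].astype(np.float32),cv2.INTER_LINEAR)[0]
            i=np.argmax(v) if bright else np.argmin(v)
            if 0<i<len(rr)-1: pts.append((x[i],y[i]))
        P=np.array(pts); A=np.c_[2*P,np.ones(len(P))]
        keep=np.ones(len(P),bool)
        for _ in range(3):
            s=np.linalg.lstsq(A[keep],(P[keep]**2).sum(1),rcond=None)[0]
            R=np.sqrt(s[2]+s[0]**2+s[1]**2); e=abs(np.hypot(*(P-s[:2]).T)-R); keep=e<2
        c=s[:2]
    return c,R,keep.sum()
def ortho(p,z): return warp(p,z,0.35,0.75,-0.35,0.3,0.001)
def w(c): return np.array([0.75-c[1]*.001, 0.3-c[0]*.001])
def trayfit(p):
    o=ortho(p,0.026); hsv=cv2.cvtColor(o,cv2.COLOR_RGB2HSV)
    m=((hsv[...,1]>100)&((hsv[...,0]<15)|(hsv[...,0]>172))&(hsv[...,2]<140)).astype(np.uint8)
    m=cv2.morphologyEx(m,cv2.MORPH_OPEN,np.ones((5,5)))
    cs=cv2.findContours(m,cv2.RETR_EXTERNAL,cv2.CHAIN_APPROX_NONE)[0]
    return cv2.minAreaRect(max(cs,key=cv2.contourArea))
E
python3 - <<'E'
from h import *
for n,cb,cs in(("top",(490,188),(312,78)),("side",(490,188),(305,80))):
    p=read_camera(n)
    o0=ortho(p,0); o6=ortho(p,0.062)
    c,R,k=ringfit(o0,(475,79),48.5,2,False); print(n,"ring",np.round(w(c),4),R,k)
    # bowl rim mid-wall radius 43.5
    for nm,g in(("stray",(489,190)),("set",(312,85))):
        c,R,k=ringfit(o6,g,43.5,2,True,8,14); print(n,nm,np.round(w(c),4),R,k)
    r=trayfit(p); print(n,"tray",np.round(w(r[0]),4),r[1:],np.round([w(q) for q in cv2.boxPoints(r)],3).tolist())
    # rail top edges at z=.025 : gradient of columns
    cv2.imwrite(f"pics/o6_{n}.png",o6[:,:,::-1]); 
    o2=ortho(p,0.025);cv2.imwrite(f"pics/o2_{n}.png",cv2.resize(o2[0:120],None,fx=1.2,fy=1.2)[:,:,::-1])
E
```

```text
top ring [ 0.6729 -0.1751] 48.85153251322489 177
top stray [ 0.5497 -0.1888] 42.21913935871772 119
top set [ 0.655  -0.0146] 42.223770222354744 128
top tray [0.4806 0.0963] ((107.38582611083984, 89.57593536376953), 3.122130870819092) [[0.4390000104904175, 0.15199999511241913], [0.527999997138977, 0.1469999998807907], [0.5220000147819519, 0.03999999910593033], [0.43299999833106995, 0.04500000178813934]]
side ring [ 0.6701 -0.1744] 48.600532485697 178
side stray [ 0.5473 -0.1864] 42.95681409702766 171
side set [ 0.6516 -0.0129] 42.82651935656326 180
side tray [0.4772 0.0854] ((127.43751525878906, 92.66297912597656), 3.2397000789642334) [[0.4350000023841858, 0.15199999511241913], [0.5270000100135803, 0.1459999978542328], [0.5199999809265137, 0.01899999938905239], [0.4269999861717224, 0.024000000208616257]]
```

```bash
python3 - <<'E'
from h import *
# tray mark dark pixels at z=0, rail near edge
for n in("top","side"):
    p=read_camera(n); o=ortho(p,0); g=cv2.cvtColor(o,cv2.COLOR_RGB2GRAY)
    sub=g[60:180,85:240]; bh=cv2.morphologyEx(sub,cv2.MORPH_BLACKHAT,np.ones((15,15)))
    if n=="top": print(np.percentile(bh,[50,80,95,99]))
    m=(bh>35).astype(np.uint8)
    def line(pts): 
        pts=np.array(pts,float); vx,vy,x,y=cv2.fitLine(pts.astype(np.float32),cv2.DIST_HUBER,0,.01,.01).ravel(); return vx,vy,x,y
    # left line: cols ~100-112, rows 80-155
    def vert(c0,c1,r0,r1):
        pts=[]
        for r in range(r0,r1):
            v=g[r,c0:c1].astype(float); v=np.clip(np.median(v)-10-v,0,None)
            if v.sum()>30: pts.append((c0+(v*np.arange(len(v))).sum()/v.sum(),r))
        return line(pts)
    def hor(c0,c1,r0,r1):
        pts=[]
        for c in range(c0,c1):
            v=g[r0:r1,c].astype(float); v=np.clip(np.median(v)-10-v,0,None)
            if v.sum()>30: pts.append((c,r0+(v*np.arange(len(v))).sum()/v.sum()))
        return line(pts)
    L=vert(95,118,85,155);Rr=vert(212,234,100,145);B=hor(120,215,148,172)
    for nm,l in(("L",L),("R",Rr),("B",B)): print(n,nm,np.round(l,3),"world",np.round(w(l[2:]),4))
    # rail near top edge at z=.025
    g2=cv2.GaussianBlur(cv2.cvtColor(ortho(p,0.025),cv2.COLOR_RGB2GRAY),(0,0),1.2).astype(float)
    for c in (90,130,170,200,380,400,420,440,540):
        col=g2[:110,c]; d=np.gradient(col); 
        print(c,[(i,round(d[i],1)) for i in range(1,109) if abs(d[i])>4 and abs(d[i])>=abs(d[i-1]) and abs(d[i])>=abs(d[i+1])])
E
```

```text
[ 3. 16. 55. 64.]
top L [  0.115   0.993 104.418 112.6  ] world [0.6374 0.1956]
top R [1.20000e-01 9.93000e-01 2.21714e+02 1.26100e+02] world [0.6239 0.0783]
top B [ 9.94000e-01 -1.10000e-01  1.79000e+02  1.59161e+02] world [0.5908 0.121 ]
90 [(67, np.float64(5.0)), (74, np.float64(-11.5)), (82, np.float64(8.5))]
130 [(53, np.float64(4.5)), (54, np.float64(4.5)), (71, np.float64(-11.5)), (78, np.float64(10.0))]
170 [(65, np.float64(-10.0)), (73, np.float64(8.0)), (74, np.float64(8.0))]
200 [(62, np.float64(-11.0)), (71, np.float64(9.0))]
380 [(41, np.float64(-10.5)), (42, np.float64(-10.5)), (49, np.float64(8.5)), (50, np.float64(8.5))]
400 [(23, np.float64(4.5)), (40, np.float64(-11.0)), (41, np.float64(-11.0)), (49, np.float64(8.0))]
420 [(37, np.float64(-12.0)), (38, np.float64(-12.0)), (45, np.float64(9.0)), (46, np.float64(9.0))]
440 [(36, np.float64(-10.0)), (47, np.float64(-4.5)), (55, np.float64(8.0))]
540 [(25, np.float64(-10.5)), (32, np.float64(8.5)), (33, np.float64(8.5))]
side L [1.13000e-01 9.94000e-01 1.05012e+02 1.22000e+02] world [0.628 0.195]
side R [1.17000e-01 9.9
[... 380 characters left out ...]
t64(-6.0)), (105, np.float64(-5.5)), (106, np.float64(-5.5))]
170 [(49, np.float64(6.5)), (68, np.float64(-19.0)), (83, np.float64(14.5))]
200 [(46, np.float64(5.5)), (65, np.float64(-18.5)), (80, np.float64(12.0)), (81, np.float64(12.0))]
380 [(44, np.float64(-19.0)), (59, np.float64(15.0))]
400 [(23, np.float64(6.0)), (42, np.float64(-20.0)), (57, np.float64(15.5))]
420 [(40, np.float64(-20.5)), (54, np.float64(15.5))]
440 [(19, np.float64(5.0)), (38, np.float64(-20.5)), (51, np.float64(14.5)), (75, np.float64(-9.5)), (76, np.float64(-9.5)), (85, np.float64(-5.5)), (104, np.float64(12.5))]
540 [(26, np.float64(-23.5)), (41, np.float64(21.0)), (101, np.float64(5.0)), (102, np.float64(5.0))]
```

View pics/o6_top.png

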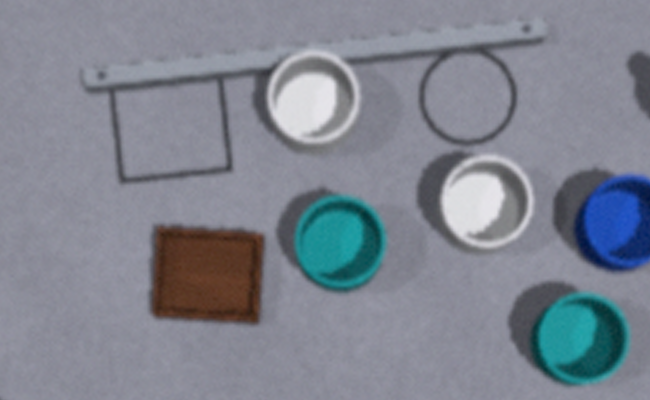

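Measured in the rail frame (rail turned +0.110 rad, face at xr≈0.694):
- **Ring:** centre (0.648, -0.248).
- **Stray bowl:** (0.525, -0.247), so it needs an almost straight push of about 123 mm.
- **Tray:** (0.487, 0.044), turned -0.165 rad.
- **Tray mark:** (0.648, 0.067).

Next is a check crop, plus a delta helper.

```bash
cat >> h.py <<'E'
PHI=0.110
ex=np.array([np.cos(PHI),np.sin(PHI)]); ey=np.array([-np.sin(PHI),np.cos(PHI)])
def W(xr,yr): return xr*ex+yr*ey
def Rr(x): x=np.asarray(x); return np.round([x@ex,x@ey],4)
def yawy():
    q=bot.sense()["orientation"]; w_,x,y,z=q
    v=np.array([2*(x*y-w_*z),1-2*(x*x+z*z)]); return np.arctan2(v[1],v[0])-np.pi/2
def delta(xr,yr,z,th):
    """target tcp in rail frame; th = angle of tool y vs rail y (CCW)"""
    s=bot.sense(); a=yawy(); P=W(xr,yr)-s["eef_pos"][:2]
    ty=np.array([-np.sin(a),np.cos(a)]); tx=np.array([-np.cos(a),-np.sin(a)])
    print("tool dx,dy,dz mm",np.round(1000*np.array([P@tx,P@ty,s["eef_pos"][2]-z]),1),"turn",round(a-(th+PHI),4),"now rail",Rr(s["eef_pos"][:2]),s["eef_pos"][2],"th",round(a-PHI,4),"F",s["wrist_force"],"t",s["t"])
E
python3 - <<'E'
from h import *
P=W(.4868,.0437); th=-.165
t=Rr(P-.08*np.array([np.cos(th+PHI),np.sin(th+PHI)])); print(t)
delta(t[0],t[1],.10,th)
p=read_camera("top"); i=p["image"][195:260,205:375]; cv2.imwrite("pics/crop.png",cv2.resize(i,None,fx=4,fy=4,interpolation=cv2.INTER_CUBIC)[:,:,::-1])
E
```

```text
[0.4079 0.0568]
tool dx,dy,dz mm [-338.5 -390.4  141.6] turn -0.3028 now rail [0.2818 0.5579] 0.24157846047949885 th -0.4678 F [ 0.2322544  -0.33672391  0.67070143] t 1.0
```

View pics/crop.png

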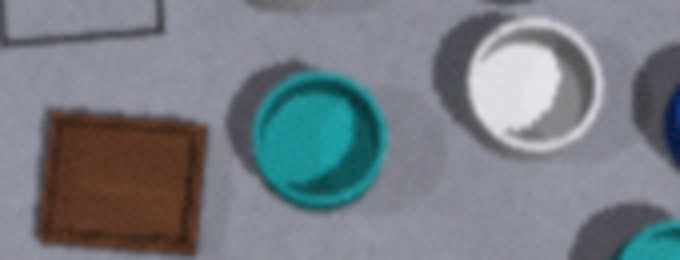

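The crop shows the brown tray (about 120,180), turquoise (320,140) and the white stray bowl (535,85). Moving behind the tray.

>>> move_arm(
  deltas=[-21,-24,0,-0.02,60,-42,-48,0,-0.04,60,-63,-73,0,-0.06,60,-84,-97,0,-0.08,60,-105,-122,0,-0.1,60,-127,-146,0,-0.12,60,-148,-170,0,-0.14,60,-170,-195,0,-0.16,60],
)

```text
t: 1.72
eef_pos: [0.3101, 0.3419, 0.2417]
orientation: [0.0, 0.098, 0.995, 0.0]
wrist_force: [1.6, 0.5, 0.3]
opening: 0.0604
```

>>> move_arm(
  deltas=[-20,-28,5,-0.02,60,-40,-56,10,-0.04,60,-60,-84,20,-0.06,60,-80,-110,30,-0.08,60,-100,-135,45,-0.1,60,-120,-155,60,-0.12,60,-130,-165,75,-0.14,60,-132,-166,90,-0.14,60],
)

```text
t: 2.38
eef_pos: [0.4081, 0.1517, 0.1512]
orientation: [0.001, 0.03, 1.0, 0.0]
wrist_force: [0.3, 0.3, 0.6]
opening: 0.0603
```

```bash
python3 - <<'E'
from h import *
delta(.4079,.0568,.028,-.165)
for n in("top","side"):
    p=read_camera(n);cv2.imwrite(f"pics/{n}1.png",p["image"][:,:,::-1])
E
```

```text
tool dx,dy,dz mm [  5.8 -50.9 123.2] turn -0.0059 now rail [0.4223 0.106 ] 0.15124023264369285 th -0.1709 F [0.30793804 0.31318477 0.63035053] t 2.3833
```

View pics/side1.png

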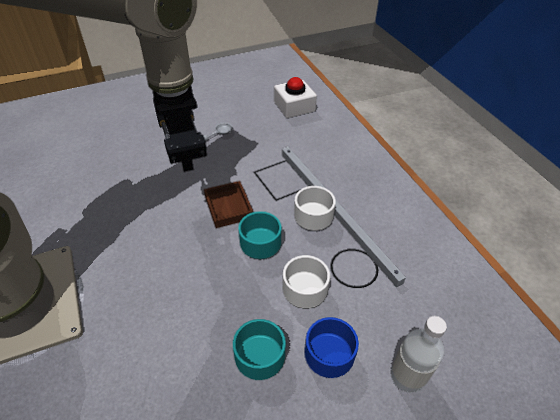

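The arm is above and to the left of the tray, with its fingers at about (190,160) in the side view and nothing disturbed. Next I shift to behind the tray and go down.

>>> move_arm(
  deltas=[3,-20,5,-0.003,60,6,-40,15,-0.006,60,6,-51,35,-0.006,60,6,-51,60,-0.006,60,6,-51,85,-0.006,60,6,-51,105,-0.006,60,6,-51,117,-0.006,60,6,-51,122,-0.006,60],
)

```text
t: 3.15
eef_pos: [0.397, 0.1045, 0.0288]
orientation: [-0.001, 0.025, 1.0, -0.0]
wrist_force: [0.2, 0.2, -0.3]
opening: 0.0601
```

```bash
python3 - <<'E'
from h import *
P=W(.4868,.0437); th=-.165
t=Rr(P-.0555*np.array([np.cos(th+PHI),np.sin(th+PHI)])); print("contact tcp",t)
delta(t[0],t[1],.028,-.165)
delta(.5925,.067,.028,0)
p=read_camera("side");i=p["image"][130:270,130:330];cv2.imwrite("pics/s2.png",cv2.resize(i,None,fx=4,fy=4,interpolation=cv2.INTER_CUBIC)[:,:,::-1])
p=read_camera("top");i=p["image"][170:310,180:380];cv2.imwrite("pics/t2.png",cv2.resize(i,None,fx=4,fy=4,interpolation=cv2.INTER_CUBIC)[:,:,::-1])
E
```

```text
contact tcp [0.4321 0.0528]
tool dx,dy,dz mm [-26.9  -3.3   0.8] turn 0.0043 now rail [0.4061 0.0603] 0.028755663500809752 th -0.1607 F [ 0.18740356  0.15754939 -0.27551293] t 3.15
tool dx,dy,dz mm [-182.9   36.4    0.8] turn -0.1607 now rail [0.4061 0.0603] 0.028755663500809752 th -0.1607 F [ 0.18740356  0.15754939 -0.27551293] t 3.15
```

View pics/s2.png

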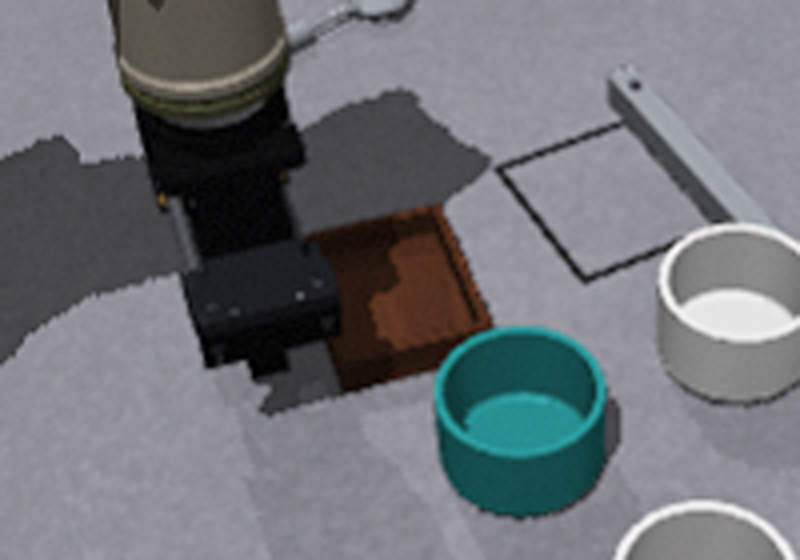

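View pics/t2.png

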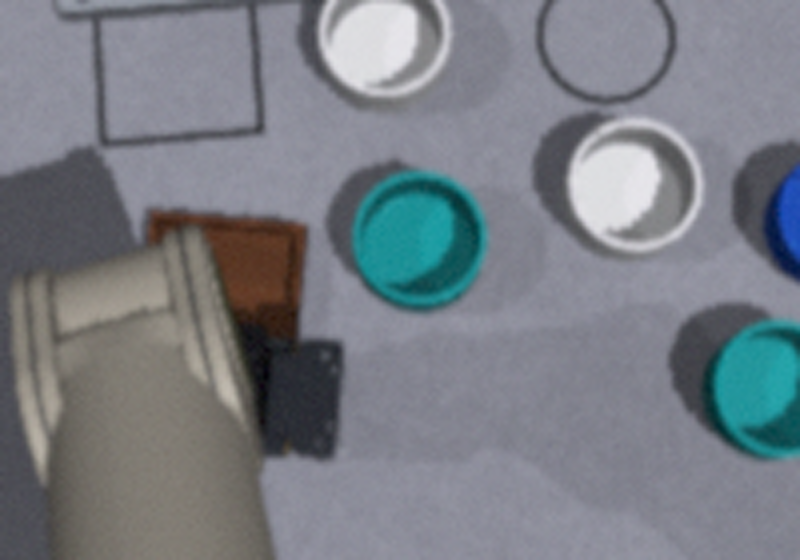

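The fingers are down behind the tray and clear of everything. I approach the back face gently.

>>> move_arm(
  deltas=[-5,-2,0,0.004,60,-10,-3,0,0.004,60,-14,-3,0,0.004,60,-18,-3,0,0.004,60,-22,-3,0,0.004,60,-26,-3,0,0.004,60,-30,-3,0,0.004,60,-34,-3,0,0.004,60],
)

```text
t: 3.92
eef_pos: [0.4315, 0.0992, 0.0294]
orientation: [-0.0, 0.028, 1.0, -0.0]
wrist_force: [-2.6, 0.2, 2.2]
opening: 0.06
```

```bash
python3 - <<'E'
from h import *
delta(.5925,.067,.028,0)
p=read_camera("side");i=p["image"][130:270,130:330];cv2.imwrite("pics/s3.png",cv2.resize(i,None,fx=4,fy=4,interpolation=cv2.INTER_CUBIC)[:,:,::-1])
E
```

```text
tool dx,dy,dz mm [-148.1   40.7    1.4] turn -0.1657 now rail [0.4397 0.0513] 0.029434998064549356 th -0.1657 F [-2.57340865  0.19602023  2.19829556] t 3.9167
```

View pics/s3.png

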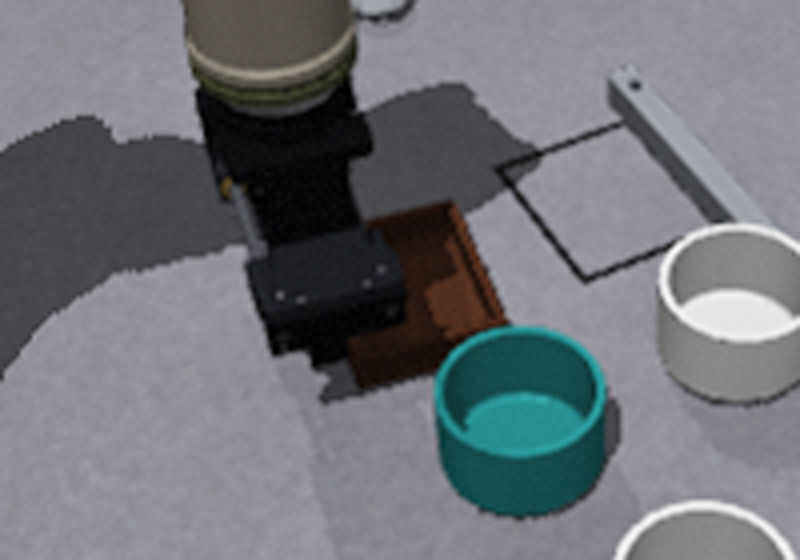

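Contact is at about 2.6 N and the tray has started to move. I now push it forward with a gradual counter-clockwise turn.

>>> move_arm(
  deltas=[-6,0,0,-0.01,60,-12,1,0,-0.023,60,-18,2,0,-0.037,60,-24,3,0,-0.05,60,-30,5,0,-0.065,60,-36,7,0,-0.08,60,-42,9,0,-0.095,60,-48,11,0,-0.11,60],
)

```text
t: 4.63
eef_pos: [0.4807, 0.1077, 0.0295]
orientation: [-0.0, -0.028, 1.0, 0.0]
wrist_force: [-0.6, -0.7, 1.2]
opening: 0.06
```

```bash
python3 - <<'E'
from h import *
delta(.5925,.067,.028,0)
for n in("top","side"):
    p=read_camera(n);o=ortho(p,0.026)[50:350,0:400];cv2.imwrite(f"pics/o3{n}.png",cv2.resize(o,None,fx=2,fy=2)[:,:,::-1])
E
```

```text
tool dx,dy,dz mm [-102.1   18.2    1.5] turn -0.0542 now rail [0.4896 0.0543] 0.02949879559925371 th -0.0542 F [-0.59364006 -0.67215788  1.23274591] t 4.6333
```

View pics/o3side.png

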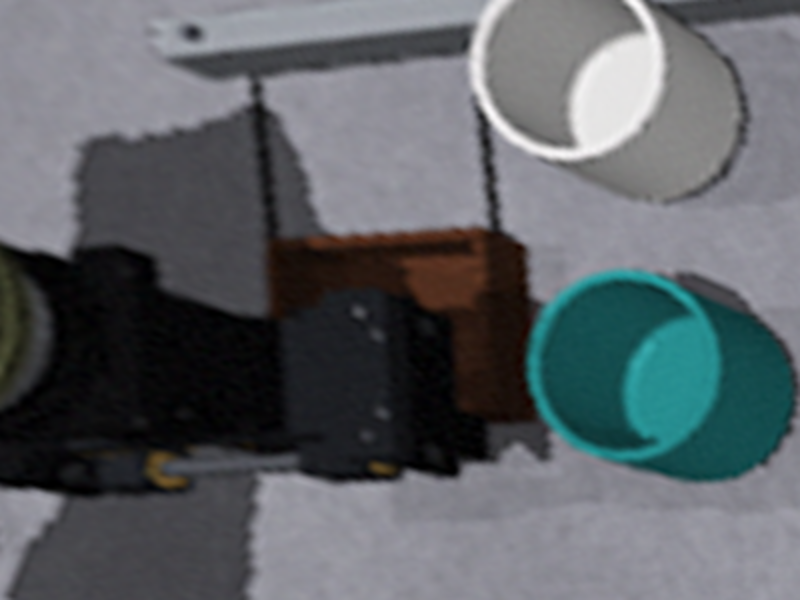

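View pics/o3top.png

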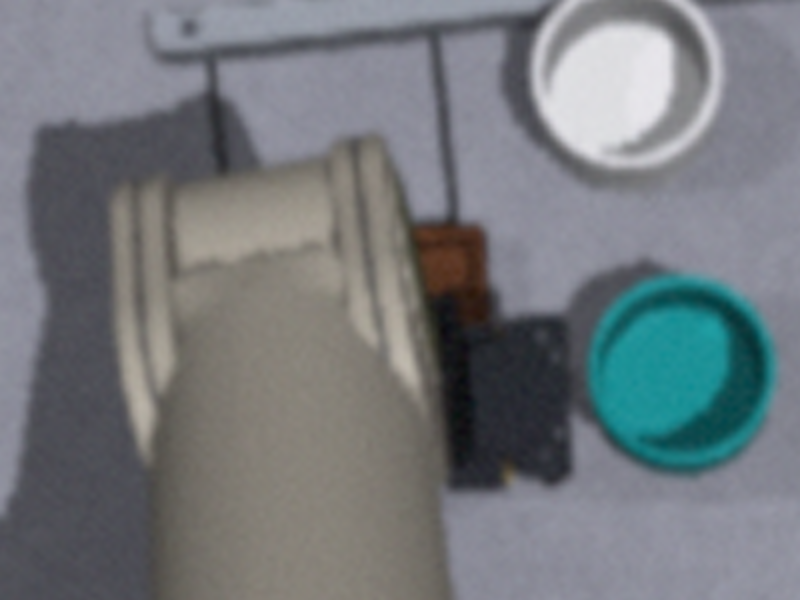

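The tray follows. Its front corners are at about (272,240) and (490,230) in the ortho view, and it has slipped about 3 mm to the right relative to the fingers. I continue with slightly more bias to the left.

>>> move_arm(
  deltas=[-7,1,0,-0.01,60,-14,3,0,-0.02,60,-21,5,0,-0.03,60,-28,7,0,-0.04,60,-35,9,0,-0.05,60,-42,11,0,-0.054,60,-49,13,0,-0.054,60,-56,15,0,-0.054,60],
)

```text
t: 5.4
eef_pos: [0.5358, 0.1258, 0.0295]
orientation: [-0.0, -0.054, 0.999, 0.0]
wrist_force: [-2.1, -0.7, 1.8]
opening: 0.0601
```

```bash
python3 - <<'E'
from h import *
delta(.5925,.067,.028,0)
for n in("top","side"):
    p=read_camera(n);o=ortho(p,0.026)[0:300,0:400];cv2.imwrite(f"pics/o4{n}.png",cv2.resize(o,None,fx=2,fy=2)[:,:,::-1])
E
```

```text
tool dx,dy,dz mm [-46.1   0.8   1.5] turn -0.0018 now rail [0.5464 0.0662] 0.029532036288318096 th -0.0018 F [-2.10538873 -0.66425585  1.81002059] t 5.4
```

View pics/o4side.png

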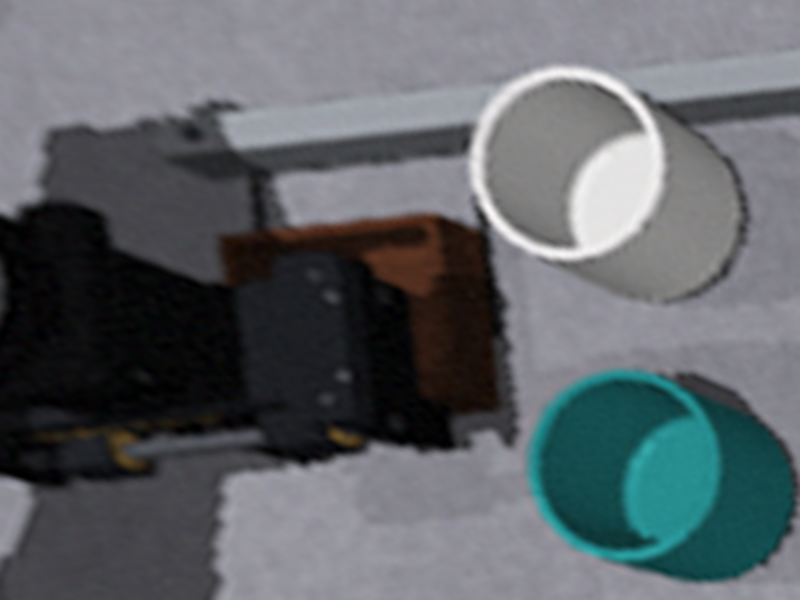

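View pics/o4top.png

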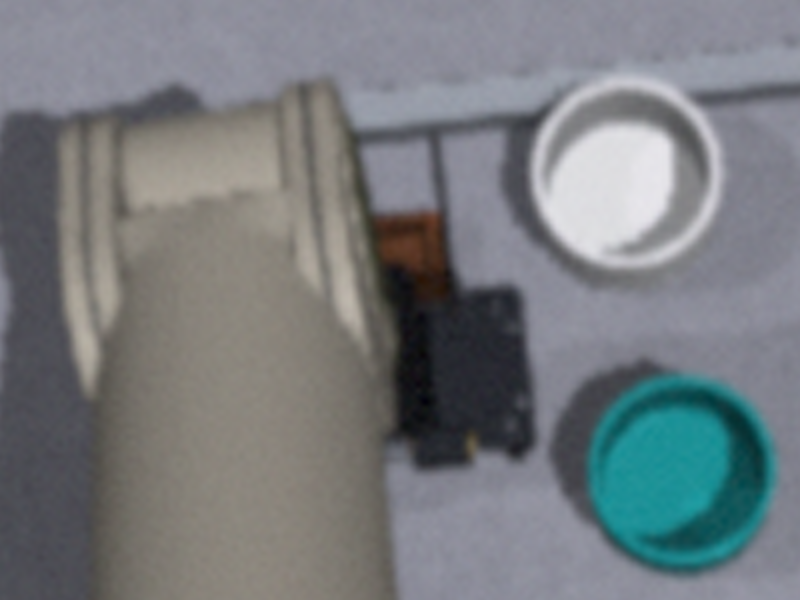

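Front corners at (222,236) and (438,215) put the tray centre at (0.6035, 0.064) in the rail frame, square to the rail. About 45 mm remains, plus 3 mm to the left.

>>> move_arm(
  deltas=[-6,1,0,-0.002,60,-12,2,0,-0.002,60,-18,3,0,-0.002,60,-24,4,0,-0.002,60,-30,4,0,-0.002,60,-35,4,0,-0.002,60,-39,4,0,-0.002,60,-42,4,0,-0.002,60],
)

```text
t: 6.17
eef_pos: [0.5769, 0.1341, 0.0295]
orientation: [-0.0, -0.055, 0.998, 0.0]
wrist_force: [-1.2, -0.6, 1.8]
opening: 0.06
```

>>> move_arm(
  deltas=[-0.6,0,0,0,60,-1.2,0,0,0,60,-1.8,0,0,0,60,-2.4,0,0,0,60,-3,0,0,0,60,-3,0,0,0,60,-3,0,0,0,60,-3,0,0,0,60],
)

```text
t: 6.83
eef_pos: [0.5787, 0.1343, 0.0295]
orientation: [-0.001, -0.055, 0.998, 0.0]
wrist_force: [-4.7, -1.0, 3.5]
opening: 0.06
```

```bash
python3 - <<'E'
from h import *
delta(.5925,.067,.028,0)
for n in("side",):
    p=read_camera(n);o=ortho(p,0.026)[0:300,0:400];cv2.imwrite(f"pics/o5{n}.png",cv2.resize(o,None,fx=2,fy=2)[:,:,::-1])
E
```

```text
tool dx,dy,dz mm [-2.5 -3.   1.5] turn 0.0003 now rail [0.59 0.07] 0.02950597417298584 th 0.0003 F [-4.67878841 -0.96646227  3.47335976] t 6.8333
```

View pics/o5side.png

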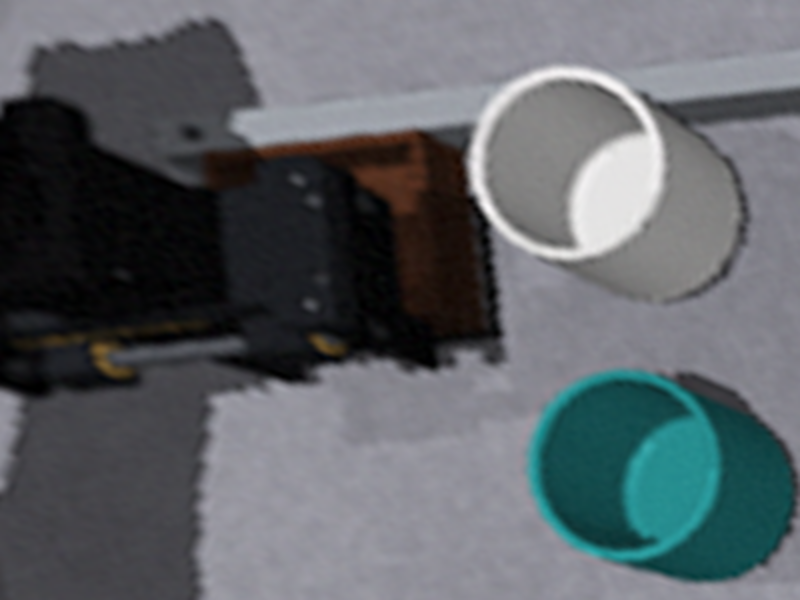

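The tray's front edge, (204,152) to (425,132), meets the rail and the force has risen to 4.7 N. A small extra press will confirm contact.

>>> move_arm(
  deltas=[-0.5,0,0,0,60,-1,0,0,0,60,-1.5,0,0,0,60,-2,0,0,0,60,-2,0,0,0,60,-2,0,0,0,60,-2,0,0,0,60,-2,0,0,0,60],
)

```text
t: 7.55
eef_pos: [0.5789, 0.1343, 0.0294]
orientation: [-0.003, -0.055, 0.998, -0.0]
wrist_force: [-14.2, -1.8, 12.6]
opening: 0.06
```

It is firmly against the rail at 14 N with no further motion. I back off and raise the tool.

>>> move_arm(
  deltas=[3,0,0,0,60,8,0,0,0,60,16,0,0,0,60,25,0,0,0,60,33,0,-8,0,60,40,0,-25,0,60,48,0,-50,0,60,55,0,-80,0,60],
)

```text
t: 8.22
eef_pos: [0.5247, 0.1281, 0.1091]
orientation: [-0.001, -0.055, 0.998, -0.0]
wrist_force: [0.5, 0.8, 0.6]
opening: 0.06
```

```bash
python3 - <<'E'
from h import *
delta(.455,-.2468,.11,0)
for n in("side",):
    p=read_camera(n);o=ortho(p,0.026)[0:300,0:400];cv2.imwrite(f"pics/o6{n}.png",cv2.resize(o,None,fx=2,fy=2)[:,:,::-1])
E
```

```text
tool dx,dy,dz mm [  80.7 -316.5   -0.9] turn 0.0004 now rail [0.5356 0.0698] 0.10912794737479828 th 0.0004 F [0.46812637 0.81025966 0.5545271 ] t 8.2167
```

View pics/o6side.png

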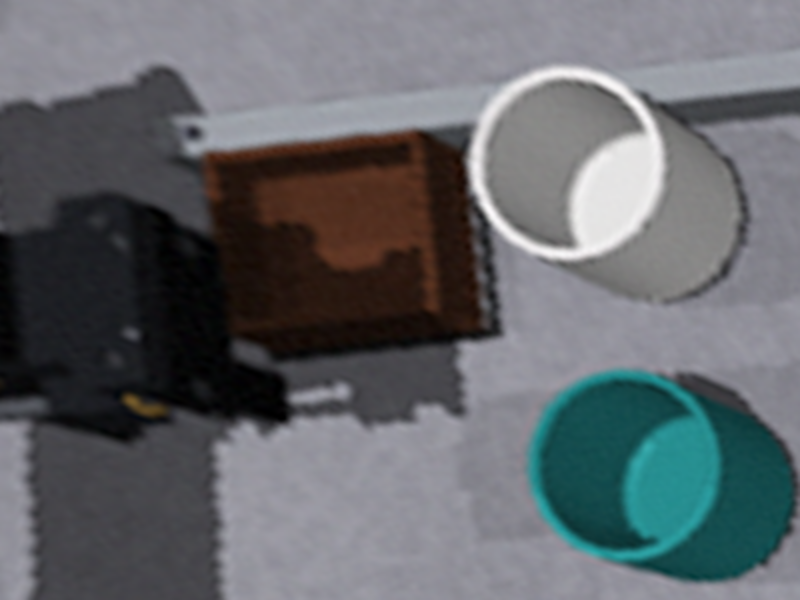

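The tray is square in its outline, with a mark line still visible at its right and near edges. Moving over to behind the stray bowl.

>>> move_arm(
  deltas=[8,-20,-10,0,60,18,-40,-20,0,60,28,-60,-25,0,60,38,-80,-25,0,60,48,-100,-25,0,60,58,-122,-25,0,60,68,-145,-25,0,60,81,-168,-25,0,60],
)

```text
t: 8.93
eef_pos: [0.4641, -0.0481, 0.1344]
orientation: [0.0, -0.055, 0.998, 0.0]
wrist_force: [-0.5, -0.5, 0.5]
opening: 0.0601
```

>>> move_arm(
  deltas=[0,-24,0,0,60,0,-48,0,0,60,0,-72,0,0,60,0,-96,0,0,60,0,-118,0,0,60,0,-136,0,0,60,0,-146,0,0,60,0,-148,0,0,60],
)

```text
t: 9.6
eef_pos: [0.4805, -0.196, 0.1344]
orientation: [0.0, -0.054, 0.999, -0.0]
wrist_force: [0.2, -0.5, -0.5]
opening: 0.0603
```

```bash
python3 - <<'E'
from h import *
delta(.455,-.2468,.032,0)
for n in("top","side"):
    p=read_camera(n);o=ortho(p,0.062)[0:350,250:650];cv2.imwrite(f"pics/o7{n}.png",cv2.resize(o,None,fx=1.6,fy=1.6)[:,:,::-1])
    for nm,g in(("stray",(489,190)),):
        c,R,k=ringfit(ortho(p,.062),g,43.5,2,True,8,14); print(n,nm,Rr(w(c)),R,k)
E
```

```text
tool dx,dy,dz mm [  1.1   0.8 102.4] turn -0.0023 now rail [ 0.4561 -0.2476] 0.13441381745476932 th -0.0023 F [ 0.17082983 -0.50007773 -0.48541975] t 9.6
top stray [ 0.5359 -0.2426] 37.336843221541855 50
side stray [ 0.5327 -0.2425] 44.78299216997655 35
```

View pics/o7side.png

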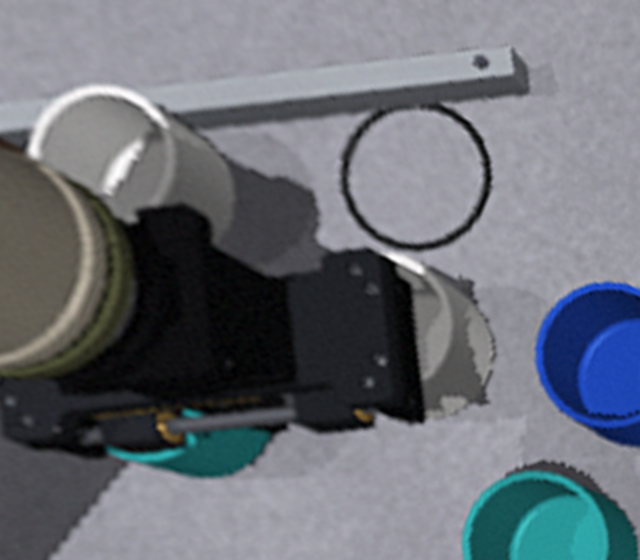

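View pics/o7top.png

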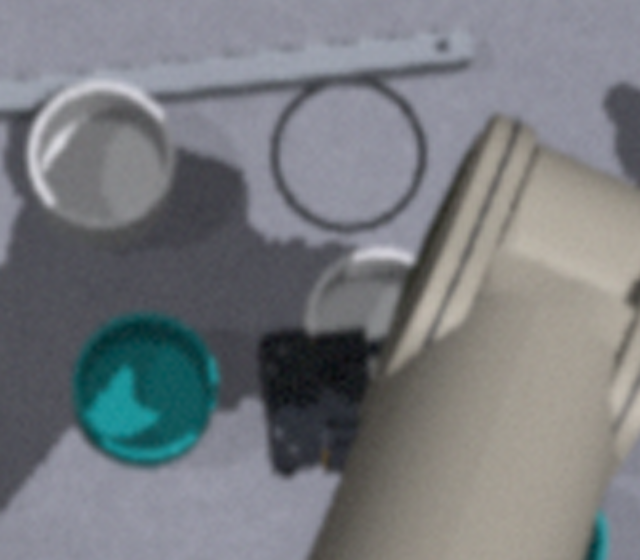

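The occluded ring fits are invalid, so I ignore them and use the original position. The gripper is behind the bowl, and the body passes above the rims. Going down, 6 mm further back.

>>> move_arm(
  deltas=[4,0,8,0,60,6,0,22,0,60,6,0,40,0,60,6,0,58,0,60,6,0,76,0,60,6,0,90,0,60,6,0,98,0,60,6,0,102,0,60],
)

```text
t: 10.37
eef_pos: [0.4742, -0.1938, 0.0311]
orientation: [-0.001, -0.056, 0.998, 0.0]
wrist_force: [0.5, 0.4, 0.3]
opening: 0.0601
```

>>> move_arm(
  deltas=[-4,0,0,0,60,-8,0,0,0,60,-12,0,0,0,60,-16,0,0,0,60,-20,0,0,0,60,-24,0,0,0,60,-28,0,0,0,60,-32,0,0,0,60],
)

```text
t: 11.03
eef_pos: [0.5068, -0.1916, 0.0325]
orientation: [-0.0, -0.055, 0.998, 0.0]
wrist_force: [-4.5, -0.8, 3.7]
opening: 0.0602
```

```bash
python3 - <<'E'
from h import *
delta(.6036,-.2477,.032,0)
for n in("top","side"):
    p=read_camera(n);o=ortho(p,0.062)[0:350,250:650];cv2.imwrite(f"pics/o8{n}.png",cv2.resize(o,None,fx=1.6,fy=1.6)[:,:,::-1])
E
```

```text
tool dx,dy,dz mm [-120.9   -1.6    0.5] turn 0.0 now rail [ 0.4827 -0.2461] 0.032509410247919396 th 0.0 F [-4.50141367 -0.8280435   3.71748392] t 11.0333
```

View pics/o8side.png

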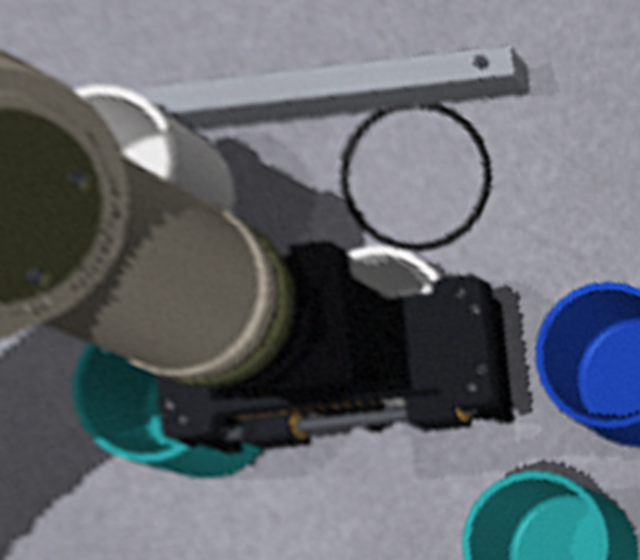

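View pics/o8top.png

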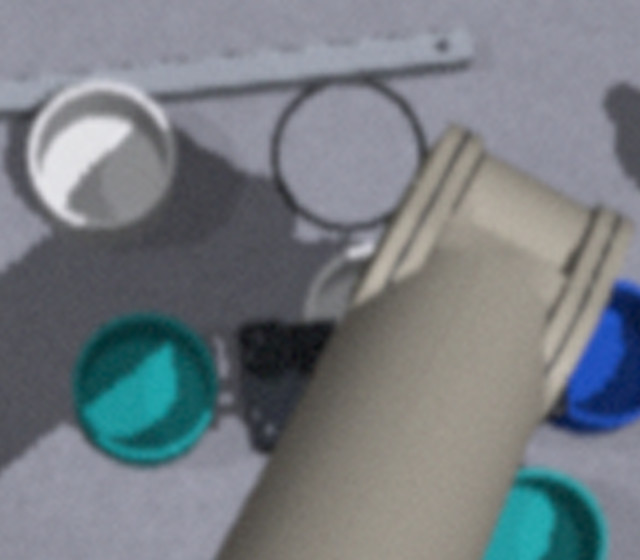

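Contact is as predicted (4.5 N) and the bowl is cradled between the two fingertips. Pushing toward the ring.

>>> move_arm(
  deltas=[-6,0,0,0,60,-12,0,0,0,60,-18,0,0,0,60,-24,-1,0,0,60,-30,-1,0,0,60,-36,-1,0,0,60,-42,-1,0,0,60,-48,-1,0,0,60],
)

```text
t: 11.8
eef_pos: [0.5553, -0.1871, 0.0324]
orientation: [-0.0, -0.055, 0.998, 0.0]
wrist_force: [-2.6, 0.0, -1.0]
opening: 0.06
```

>>> move_arm(
  deltas=[-6,0,0,0,60,-12,0,0,0,60,-18,0,0,0,60,-24,-1,0,0,60,-30,-1,0,0,60,-36,-1,0,0,60,-42,-1,0,0,60,-48,-1,0,0,60],
)

```text
t: 12.47
eef_pos: [0.6031, -0.1829, 0.0325]
orientation: [-0.0, -0.055, 0.998, 0.0]
wrist_force: [-1.6, -0.4, -0.8]
opening: 0.06
```

```bash
python3 - <<'E'
from h import *
delta(.6036,-.2477,.032,0)
for n in("top","side"):
    p=read_camera(n);o=ortho(p,0.062)[0:350,250:650];cv2.imwrite(f"pics/o9{n}.png",cv2.resize(o,None,fx=1.6,fy=1.6)[:,:,::-1])
E
```

```text
tool dx,dy,dz mm [-24.3   0.3   0.5] turn 0.0002 now rail [ 0.5793 -0.248 ] 0.032520048227017435 th 0.0002 F [-1.55488349 -0.36991537 -0.80903522] t 12.4667
```

View pics/o9side.png

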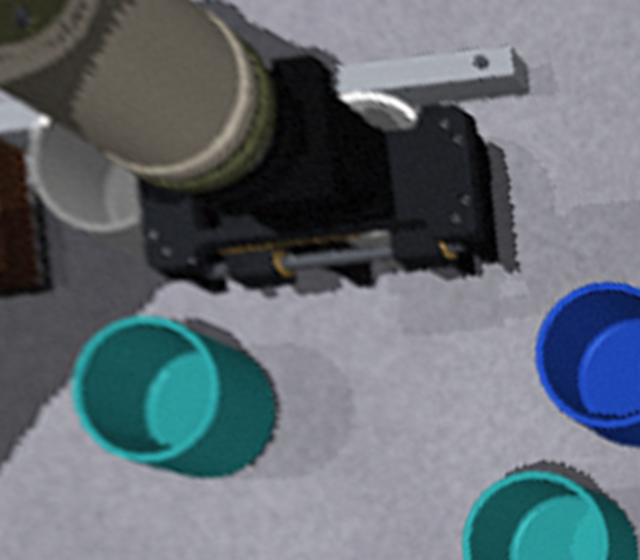

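View pics/o9top.png

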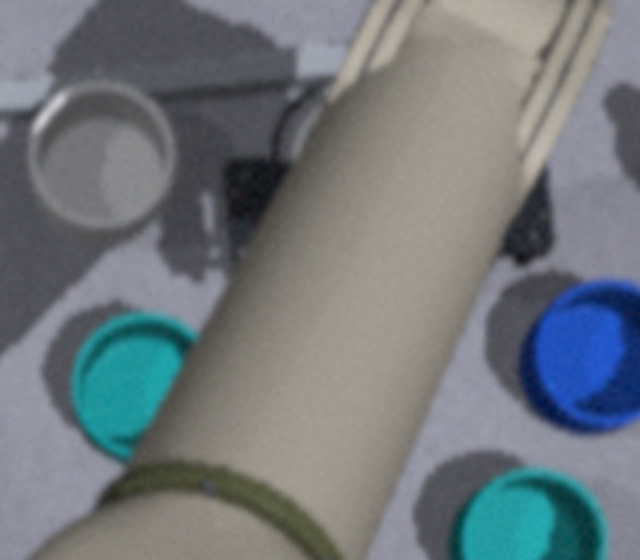

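The bowl's far rim is visible in front of the fingers at (380,95) in the side ortho, with about 24 mm to go. I slow down.

>>> move_arm(
  deltas=[-4,0,0,0,60,-8,0,0,0,60,-12,0,0,0,60,-15,0,0,0,60,-18,0,0,0,60,-19.5,0,0,0,60,-21,0,0,0,60,-22,0,0,0,60],
)

```text
t: 13.23
eef_pos: [0.6244, -0.1806, 0.0325]
orientation: [-0.0, -0.055, 0.998, 0.0]
wrist_force: [-2.7, -0.0, 1.6]
opening: 0.0604
```

>>> move_arm(
  deltas=[-0.5,0,0,0,60,-1,0,0,0,60,-1.5,0,0,0,60,-2,0,0,0,60,-2.5,0,0,0,60,-2.5,0,0,0,60,-2.5,0,0,0,60,-2.5,0,0,0,60],
)

```text
t: 13.9
eef_pos: [0.6266, -0.1804, 0.0325]
orientation: [-0.0, -0.055, 0.998, 0.0]
wrist_force: [-4.4, -0.6, 2.7]
opening: 0.0598
```

>>> move_arm(
  deltas=[-0.5,0,0,0,60,-1,0,0,0,60,-1.5,0,0,0,60,-1.5,0,0,0,60,-2,0,0,0,60,-2,0,0,0,60,-2,0,0,0,60,-2,0,0,0,60],
)

```text
t: 14.57
eef_pos: [0.627, -0.1804, 0.0324]
orientation: [-0.002, -0.055, 0.998, 0.0]
wrist_force: [-12.9, 1.4, 7.6]
opening: 0.06
```

The force rose to 13 N and motion stopped, so the bowl is against the rail. I back off, rise, and clear the view for checking.

>>> move_arm(
  deltas=[3,0,0,0,60,8,0,0,0,60,16,0,0,0,60,25,0,0,0,60,35,0,-6,0,60,45,0,-25,0,60,55,0,-50,0,60,65,0,-80,0,60],
)

```text
t: 15.23
eef_pos: [0.5623, -0.187, 0.1121]
orientation: [-0.001, -0.055, 0.998, 0.0]
wrist_force: [1.2, 0.3, 0.6]
opening: 0.0604
```

>>> move_arm(
  deltas=[20,0,-20,0,60,45,0,-40,0,60,75,0,-60,0,60,105,0,-75,0,60,135,0,-85,0,60,165,0,-90,0,60,180,0,-90,0,60,180,0,-90,0,60],
)

```text
t: 15.9
eef_pos: [0.3825, -0.2076, 0.2026]
orientation: [0.001, -0.054, 0.999, 0.001]
wrist_force: [-0.1, -0.2, 0.4]
opening: 0.06
```

```bash
python3 - <<'E'
from h import *
s=bot.sense(); print(s["t"],s["eef_pos"])
for n in("top","side"):
    p=read_camera(n);cv2.imwrite(f"pics/{n}f.png",p["image"][:,:,::-1])
    for nm,g in(("bowl",(470,100)),("set",(312,90))):
        c,R,k=ringfit(ortho(p,.062),g,43.5,2,True,8,14); print(n,nm,Rr(w(c)),w(c),R,k)
    r=trayfit(p); print(n,"tray",Rr(w(r[0])),r[1:])
    o=ortho(p,0.026);cv2.imwrite(f"pics/of{n}.png",o[:,:,::-1])
E
```

```text
15.9 [ 0.3824612  -0.20760465  0.20259366]
top bowl [ 0.5932 -0.2279] [ 0.61466563 -0.16140945] 43.587996327125694 28
top set [ 0.6492 -0.0863] [ 0.65475421 -0.01448304] 42.365068898944166 130
top tray [0.6445 0.0689] ((94.070068359375, 106.97000885009766), 84.03550720214844)
side bowl [ 0.6467 -0.2472] [ 0.66994372 -0.17469059] 42.966505165095036 177
side set [ 0.6461 -0.0844] [ 0.65143756 -0.01295502] 42.89538703329338 180
side tray [0.6392 0.059 ] ((102.811767578125, 127.76929473876953), 83.6598129272461)
```

View pics/ofside.png

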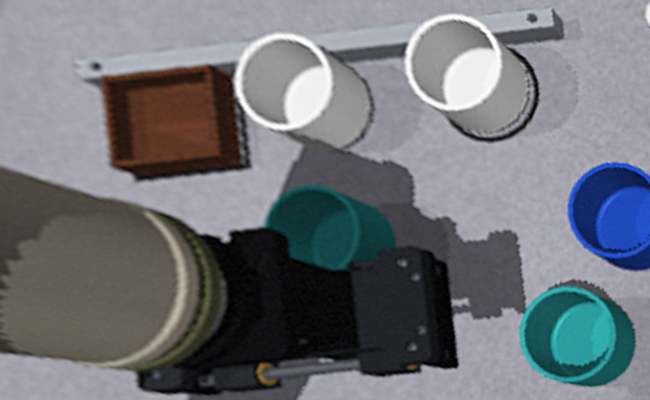

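View pics/topf.png

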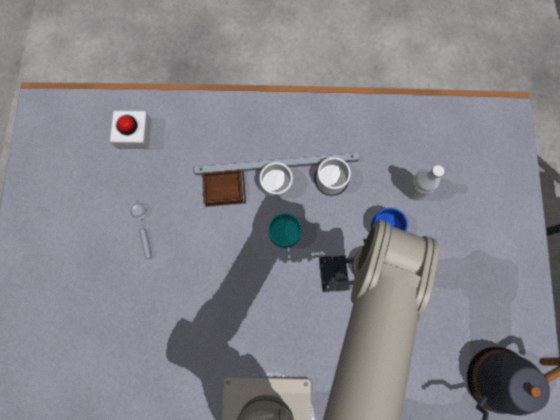

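The bowl, at (0.6467, -0.2472) from the side camera, matches the ring (0.647, -0.247) and the set bowl's distance to the rail. The top bowl fit had a poor seed, so I re-check it together with the tray's front edge.

```bash
python3 - <<'E'
from h import *
for n in("top","side"):
    p=read_camera(n)
    if n=="top":
        for g in((466,92),(468,88),(465,95)):
            c,R,k=ringfit(ortho(p,.062),g,43.5,2,True,8,10); print(n,Rr(w(c)),R,k)
    o=ortho(p,0.026); hsv=cv2.cvtColor(o,cv2.COLOR_RGB2HSV)
    m=((hsv[...,1]>90)&((hsv[...,0]<15)|(hsv[...,0]>172)))
    pts=np.array([(c,np.argmax(m[50:200,c])+50) for c in range(118,200)],float)
    k=np.polyfit(pts[:,0],pts[:,1],1); f=Rr(w((160,np.polyval(k,160))))
    print(n,"front edge slope",-np.arctan(k[0]),"xr",f[0], "side edges yr", [Rr(w((c,120)))[1] for c in np.where(m[120,60:260])[0][[0,-1]]+60])
    c=cv2.resize(o[40:200,70:290],None,fx=3,fy=3,interpolation=cv2.INTER_CUBIC); cv2.imwrite(f"pics/tc{n}.png",c[:,:,::-1])
E
```

```text
top [ 0.6493 -0.2496] 42.520716909901786 147
top [ 0.6493 -0.2496] 42.524914611315545 147
top [ 0.6493 -0.2496] 42.521422274297755 147
top front edge slope 0.10678524580119791 xr 0.691 side edges yr [np.float64(0.1217), np.float64(0.0153)]
side front edge slope 0.11345158408065519 xr 0.6901 side edges yr [np.float64(0.1217), np.float64(-0.0036)]
```

View pics/tctop.png

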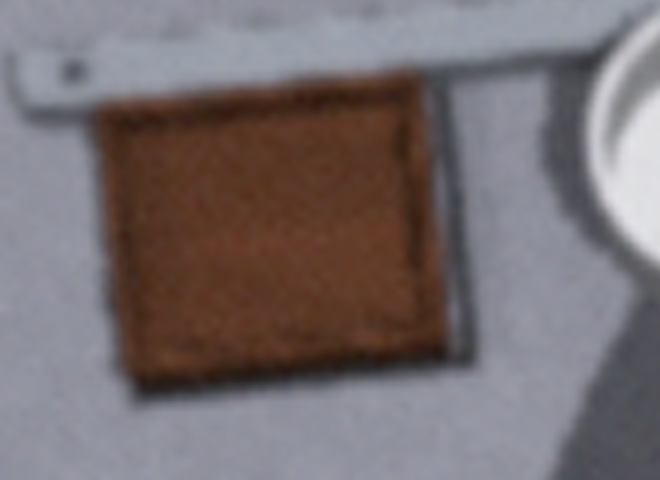

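The tray touches the rail along its whole front, and a thin gap to the right mark line shows an offset of about 2 mm. Everything is within limits, so I hand in.

```bash
python3 - <<'E'
from station import bot
print(bot.hand_in())
E
```

```text
the job is handed in; nothing more can be done
None
```

I pushed the tray, then the stray white bowl, onto their marks until each touched the rail, and handed the job in at about 16 s of the 58 s. I used both fingertips at a fixed 60 mm opening, and the wrist force readings between moves peaked at about 19 N during the final press at the rail.

Last checks before handing in:
- **Bowl:** its centre was within about 2 mm of the ring centre in both cameras, and it stood the same distance from the rail as the bowl already there.
- **Tray:** its front edge was parallel to the rail within about 0.004 rad. It lay along the rail with no visible gap, and the tray was about 2 mm left of its mark's centre.
- **Other objects:** the set bowl had not moved (fits within 1 mm). The spoon and bottle looked unmoved in the top picture; I did not measure them.

Some fits disagreed:
- The two cameras differ by 2–3 mm, which is their calibration error.
- The bowl fits taken while the arm blocked the view were wrong, and so was one poorly seeded final fit from the top camera. I discarded these and repeated the final one.
- The side camera's whole-tray box fits were distorted: the turquoise bowl hid part of the tray at the start, and the wall's side face was counted in at the end. I used the tray's corners and edges instead.

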